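# Fetch the pot from behind the bottles and put the eyepiece away in its place

## Task

The white screw pot with the black lid stands at the back of the wooden stand, shut in by the two bottles on the raised step in front of it. Stand both bottles in the white tray, then fetch the pot to the middle of the cork mat, put the loose eyepiece upright in the spot where the pot stood, and finally put each bottle back on the very spot where it stood at first. Keep everything upright, and leave the brown bottle with the red cap where it is.

Things in the scene. Friction and masses are not known exactly. Their poses are not given: they have to be found in the camera images.
- stand: fixed wooden stand, 158 x 164 mm. Origin on the bench near its centre; x to its back, y to its left, z up. Front step: x -65 to 22 mm, top at z 40, two grey spots at x -6, y +38 and -38, one bottle on each. Rear level: top at z 8, grey 46 mm spot at x 48, y 0 for the pot; back lip at x 83 to 91, top at z 22; sides open. Fingers fit only at the pot's left and right (along y), not between pot and step.
- tray: fixed white open tray, 108 mm (its x) by 164 mm (its y), 18 mm high, walls and floor 4 mm thick. Origin: centre of its underside, on the bench; z up. Both bottles fit side by side along its y.
- mat: fixed square cork mat, 90 x 90 x 5 mm. Origin: centre of its underside, on the bench; top at 5 mm.
- iodine_bottle_mid (a point): loose brown bottle with a BLACK cap, body 42 mm diameter, 85 mm tall, 0.11 kg; the point is its centre, half-way up (42.5 mm above its foot), z axis to the cap. At the start on the step of the stand. Straight up to 56 mm. Grasp round the body, at about half height.
- glycerin_bottle_mid (a point): loose white bottle with a red cap, body 54 mm diameter, 105 mm tall, 0.17 kg; the point is its centre, half-way up (52.5 mm above its foot), z axis to the cap. At the start on the step of the stand. The body is straight up to 69 mm; grasp it 58 to 65 mm above the foot, so that the cap clears the palm.
- objective_pot_mid (a point): loose low white screw pot with a black lid, 34 mm diameter (lid 37 mm), 44 mm tall, 0.07 kg; the point is its centre, half-way up (22 mm above its foot), z axis to the lid. At the start on the rear level of the stand, behind the bottles.
- eyepiece_5x_mid (a point): loose light grey eyepiece with a slightly wider top, 28 mm diameter, 35 mm tall, 0.045 kg, standing on the bench; the point is its centre, half-way up (17.5 mm above its foot), z axis up.
- stain_bottle_mid (a point): loose brown bottle with a RED cap, 38 mm diameter, 78 mm tall, standing on the bench; the point is its centre, half-way up (39 mm above its foot). Not part of the job: it stays where it is.
Things that resemble listed ones, but are neither listed nor needed, are in the scene too. Leave any purple look-alike of the part that bears eyepiece_5x_mid alone. Leave any pink look-alike of the part that bears glycerin_bottle_mid alone.

How it is judged:
By the outcome, as a careful person would: the job done as asked, in the order asked, and still so for the second after the job is handed in, with the robot touching nothing.
It also fails if it takes over 141 s, if anything falls off the work surface, if the arm or the gripper's body presses on something with over 40 N, if the wrist force passes 120 N, or if a joint passes its speed limit or range.

## Robot

A 6-joint arm with a two-finger parallel gripper is mounted at the origin on a cart in front of the work surface, level with it; the furniture and walls round the work are solid. World frame = base frame: x ahead of the robot, y to its left, z up, the work surface at z = 0. Lengths are in m, angles in rad, forces in N, time in s.
With the tool pointing down it reaches from about 0.3 to 0.825 m from the base axis. Payload 5.4 kg.
Tool frame: the origin (TCP) lies on the centre line of the jaws, within the pads' length; the fingertips stand 17 mm ahead of it and the grasp point (between the pads) lies 2 mm behind it (bot.tip_reach is the distance from the TCP to the fingertips, in m); z points along the fingers, y is the line along which they close (so a half turn about z gives the same grasp; the last joint's range is limited). The gripper opens to 92 mm and grips with 3 to 60 N. Pads are 20 mm wide; open, the fingers measure 128 mm over their backs; the gripper's body (75 mm by 189 mm) begins 69 mm behind the grasp point.
Start: joints at [-1.471, 0.158, 1.597, -0, 1.386, -0.21], TCP at [0.175, -0.548, 0.232] pointing down, gripper open.
Joint ranges: [-2.91, 2.91], [-0.94, 2.29], [0.18, 2.7], [-1.29, 4.43], [0.17, 2.64], [-3, 3]. Speed limits (rad/s): [2.57, 2.57, 3.14, 3.14, 3.14, 3.14].

## Interface

Orientations are given as a rotation vector (axis times angle).
In Python, from station import sensors, cams, close_job, bot gives the robot as it stands.
- The arm moves only by the tool drive_tool, never from a script. Its argument "rows" is a list of rows, each a list of 3 entries, a list of its own where there are three numbers: the turn, a rotation vector about the tool's x, y, z in degrees, then the shift along the tool's x, y, z in mm, then the closure in counts, from 0 (fully open) to 255 (shut). In form: [[[wx, wy, wz], [dx, dy, dz], gripper], ...]. A call has 1 to 8 rows; each row shifts and turns the commanded pose from where the row before left it, along the tool's axes as they then stand; what a row does not reach is not made up. A row lasts 1/8 s, in which the tool goes at most 62.5 mm and 10.7 degrees, less where a joint would pass 70% of its speed; a pose out of reach is approached as far as the arm can. A call is refused whole if a number of a shift passes 62.5 or a number of a turn 10.7, either way. A call with a gripper value outside its range is refused whole. The fingers move at their own pace and stop on an object; "newtons" is the grip in N (left out, the last holds). Time passes only in rows, so rows that do not move let the fingers close. It gives the time, the measured TCP pose, the force, the opening and the grip force at its end, in the units of the state.
- sensors.read_state(): the state, without advancing time (a new reading comes with each control period).
- cams.capture(name): name is "scene" or "side" or "wrist"; returns a dict with "frame" (384x512x3 uint8, red, green, blue), "camera_matrix" (3x3 intrinsics, pixels), "R" (3x3) and "t" (3): a world point X has camera coordinates R X + t. Camera axes: x right, y down, z forward; pixel columns grow to the right and rows downward; lengths in m; the calibration is good to about 2 mm. A picture is of the moment at which its call begins. There is no depth.
- close_job(): hands the job in; it is judged then, once.
The state is a dict: "time_s": time; "joints": joint angles; "qvel": joint speeds; "joint_efforts": joint torques, N m; "tcp_pos": TCP position; "ee_rot": TCP orientation; "ft_force": force on the tool from outside, world axes, zero at the start; "torque": the same for the moment, N m; "width": finger opening in m; "finger_force": force on a finger pad.
Only numpy, scipy, OpenCV 4.12 (cv2) and the standard library are available. Lean on these libraries where they do the work, as an engineer would, in place of code of your own. Each camera call takes 0.05 s, during which the arm holds its last target. There are 200 camera calls.

## Working session

There is one attempt and no reset: what is moved stays moved. The work goes in short steps, Python scripts to look and compute and a tool call to move; the robot and the scene stay as the last step left them, time stands still between calls to the robot, and variables do not carry over. Pictures are saved under pics/ and viewed, at most 15 in all, crops included, and the job is handed in when it is done.

Besides the shell and the picture viewer there is one more tool, called by a JSON object that holds its "method" and its "body". drive_tool: Moves the arm, as the interface text tells. Its arguments: {"type":"object","properties":{"rows":{"type":"array"},"newtons":{"type":"number"}},"required":["rows"]}

```bash
mkdir -p pics; ls; python3 - <<'E'
from station import sensors,cams,bot
import cv2,numpy as np,pickle
s=sensors.read_state();print(s, bot.tip_reach)
ims=[]
d={}
for n in("scene","side"):
    c=cams.capture(n);d[n]=c
    cv2.imwrite(f"pics/{n}0.png",cv2.resize(c["frame"][:,:,::-1],(800,600),interpolation=cv2.INTER_CUBIC))
    C=-c["R"].T@c["t"];print(n,C,c["R"][2],c["camera_matrix"][0])
pickle.dump(d,open("c0.pkl","wb"))
E
```

```text
pics
{'time_s': 0.0, 'joints': array([-1.47109400e+00,  1.59013723e-01,  1.59822862e+00, -4.90853931e-06,
        1.38622112e+00, -2.10082591e-01]), 'qvel': array([ 0.00016359, -0.00061068, -0.0021684 , -0.00048056, -0.00072468,
       -0.00021359]), 'joint_efforts': array([ 9.20448765e-04, -3.85563219e+01, -3.22112203e+01,  7.02509866e-02,
        3.78617167e-02, -1.37720631e-04]), 'tcp_pos': array([ 0.1752177 , -0.54702161,  0.23064057]), 'ee_rot': array([-3.10213582e+00, -4.84378766e-01, -1.54444429e-04]), 'ft_force': array([-0.31573097,  0.20604577, -0.37543201]), 'torque': array([ 0.03382462, -0.0500268 , -0.0275676 ]), 'finger_force': 0.0, 'width': 0.09201769434189275} 0.017
scene [0.16696695 0.46333827 0.81783524] [ 0.41839831 -0.47619994 -0.77341869] [401.75738467   0.         254.92713429]
side [ 0.23167982 -0.76915382  0.44679142] [ 0.36316412  0.85070622 -0.38001414] [359.34915251   0.         250.44580339]
```

View pics/scene0.png

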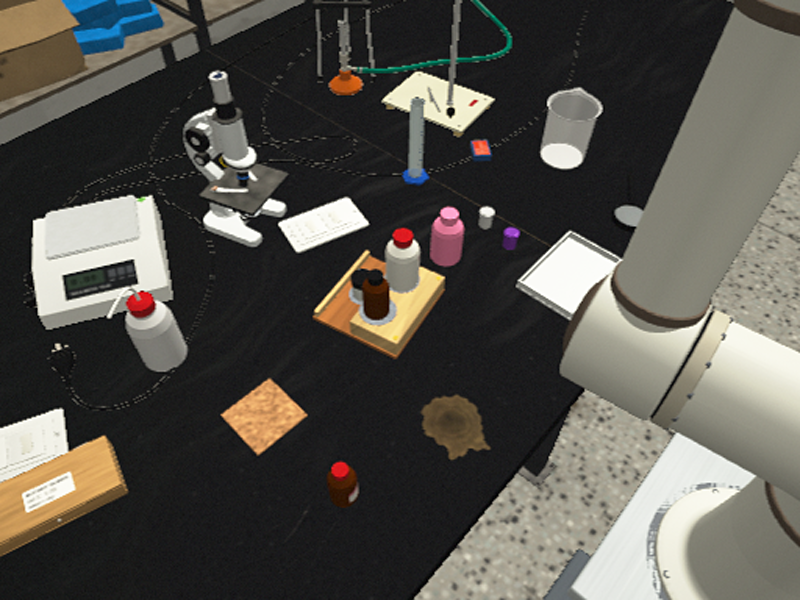

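View pics/side0.png

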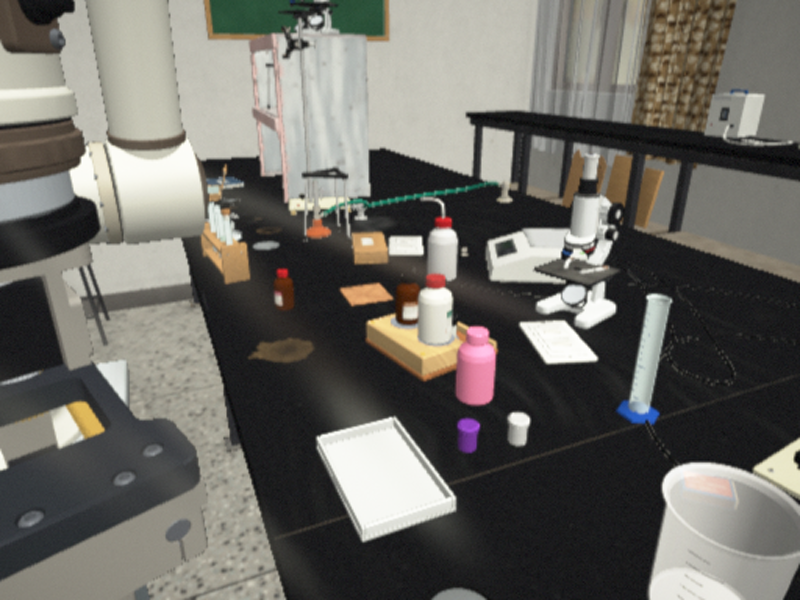

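The scene view shows the stand at about (380,305), glycerin cap (403,240), iodine (375,295), cork mat (264,415), eyepiece (486,217) and the purple look-alike (511,238). The tray is partly hidden there, but whole in the side view at (385,475).

```bash
cat > h.py <<'E'
import numpy as np,cv2,pickle
def ray(c,p):
    d=np.linalg.inv(c["camera_matrix"])@[p[0],p[1],1];return -c["R"].T@c["t"],c["R"].T@d
def onz(c,p,z):
    C,d=ray(c,p);return (C+d*(z-C[2])/d[2])
def tri(c1,p1,c2,p2):
    A=np.zeros((3,3));b=np.zeros(3)
    for c,p in((c1,p1),(c2,p2)):
        C,d=ray(c,p);d/=np.linalg.norm(d);M=np.eye(3)-np.outer(d,d);A+=M;b+=M@C
    return np.linalg.solve(A,b)
def proj(c,X):
    q=c["camera_matrix"]@(c["R"]@np.asarray(X)+c["t"]);return q[:2]/q[2]
def blobs(c,lo,hi,amin=15):
    h=cv2.cvtColor(c["frame"],cv2.COLOR_RGB2HSV);m=cv2.inRange(h,lo,hi)
    n,l,s,ce=cv2.connectedComponentsWithStats(m)
    return [(ce[i].round(1).tolist(),s[i].tolist()) for i in range(1,n) if s[i][4]>=amin],l
E
python3 - <<'E'
from h import *
d=pickle.load(open("c0.pkl","rb"));S,D=d["scene"],d["side"]
k=512/800
for n,c in d.items():
    b,_=blobs(c,(0,180,90),(6,255,255));print(n,"red",[x for x in b])
P=lambda x,y:(x*k,y*k)
print("mat scene",[onz(S,P(*p),.005).round(3) for p in((264,415),(267,379),(307,413),(262,454),(221,417))])
print("eye",onz(S,P(486,217),.0175),onz(D,P(518,429),.0175))
print("purple",onz(S,P(511,238),.0175),onz(D,P(468,436),.0175))
print("pink base",onz(S,P(447,258),.0))
print("tray side",[onz(D,P(*p),.018).round(3) for p in((318,436),(397,420),(455,490),(361,520))])
print("tray scene",[onz(S,P(*p),.018).round(3) for p in((571,233),(517,282))])
print("glyc cap",tri(S,P(403,240),D,P(436,286)))
print("stain cap",tri(S,P(340,468),D,P(283,273)))
for n,c in d.items():
    x0,y0=((190,150) if n=="scene" else (225,165))
    im=c["frame"][y0:y0+84,x0:x0+105,::-1]
    cv2.imwrite(f"pics/crop_{n}.png",cv2.resize(im,None,fx=7,fy=7,interpolation=cv2.INTER_CUBIC))
E
python3 -c "
import cv2,numpy as np
a=cv2.imread('pics/crop_scene.png');b=cv2.imread('pics/crop_side.png')
"
```

```text
scene red [([88.4, 200.0], [82, 197, 12, 6, 22]), ([218.1, 298.8], [213, 297, 11, 6, 23])]
side red []
mat scene [array([0.608, 0.254, 0.005]), array([0.652, 0.211, 0.005]), array([0.564, 0.21 , 0.005]), array([0.564, 0.296, 0.005]), array([0.652, 0.298, 0.005])]
eye [ 0.61299038 -0.2878636   0.0175    ] [ 0.61281961 -0.28438068  0.0175    ]
purple [ 0.54671056 -0.27398476  0.0175    ] [ 0.54719738 -0.27159119  0.0175    ]
pink base [ 0.61055522 -0.17190116  0.        ]
tray side [array([ 0.375, -0.197,  0.018]), array([ 0.479, -0.206,  0.018]), array([ 0.485, -0.35 ,  0.018]), array([ 0.376, -0.35 ,  0.018])]
tray scene [array([ 0.473, -0.357,  0.018]), array([ 0.478, -0.194,  0.018])]
glyc cap [ 0.6127441  -0.05391201  0.13078748]
stain cap [0.44190512 0.25718679 0.07353842]
```

View pics/crop_scene.png

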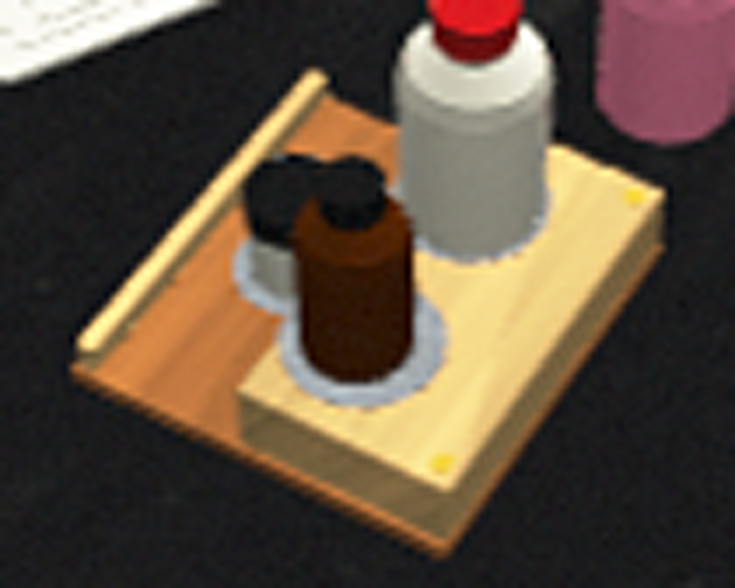

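The crop shows the step top corners at (447,488), (664,192), (240,395), the iodine bottle (foot about (356,350)), the glycerin bottle (cap (475,15)), and the pot half hidden behind at (285,225).

```bash
python3 - <<'E'
from h import *
d=pickle.load(open("c0.pkl","rb"));S,D=d["scene"],d["side"]
P=lambda x,y:(190+(x+.5)/7-.5,150+(y+.5)/7-.5)
loc=np.array([[-65,82],[-65,-82],[22,82]])/1e3
W=np.array([onz(S,P(*p),.04)[:2] for p in((447,488),(664,192),(240,395))])
print(W.round(4))
a=loc-loc.mean(0);b=W-W.mean(0)
th=np.arctan2((a[:,0]*b[:,1]-a[:,1]*b[:,0]).sum(),(a*b).sum())
R=np.array([[np.cos(th),-np.sin(th)],[np.sin(th),np.cos(th)]])
t=W.mean(0)-R@loc.mean(0)
print("stand",t,np.degrees(th),"res",(W-loc@R.T-t).round(4).tolist())
for n,l,z in(("L",(-.006,.038),.04),("R",(-.006,-.038),.04),("pot",(.048,0),.008)):
    w=R@l+t;print(n,w.round(4)); 
print("iod cap top z.125->",onz(S,P(352,170),.125)," glyc foot bottom edge", onz(S,P(475,258),.04), "iod foot edge",onz(S,P(356,380),.04),"pot body left foot edge",onz(S,P(250,285),.008),"pot lid top left",onz(S,P(246,190),.05))
# view direction horizontally
C=-S["R"].T@S["t"];print(C)
E
```

```text
[[ 0.5355  0.0483]
 [ 0.5655 -0.1052]
 [ 0.6154  0.067 ]]
stand [ 0.61290657 -0.01613131] 11.674167583907982 res [[0.0028, -0.0028], [-0.0003, 0.0044], [-0.0025, -0.0016]]
L [0.5993 0.0199]
R [ 0.6147 -0.0546]
pot [ 0.6599 -0.0064]
iod cap top z.125-> [0.60472681 0.01871164 0.125     ]  glyc foot bottom edge [ 0.59614012 -0.03447549  0.04      ] iod foot edge [0.58995896 0.03515593 0.04      ] pot body left foot edge [0.66739687 0.01133675 0.008     ] pot lid top left [0.67404505 0.0036446  0.05      ]
[0.16696695 0.46333827 0.81783524]
```

{"method": "drive_tool", "body": {"rows": [[[0,0,-10.5],[0,0,-12],0],[[0,0,-10.5],[0,0,-12],0],[[0,0,-10.5],[0,0,-12],0],[[0,0,-10.5],[0,0,-12],0],[[0,0,-10.5],[0,0,-12],0],[[0,0,-10.5],[0,0,-12],0],[[0,0,-10.5],[0,0,-12],0],[[0,0,-10.5],[0,0,-12],0]], "newtons": 15}}

```text
time_s: 1.1
tcp_pos: [0.1752, -0.5474, 0.3274]
ee_rot: [-1.975, -2.443, -0.001]
ft_force: [0.3, 0.6, -0.7]
width: 0.0919
finger_force: 0.0
```

{"method": "drive_tool", "body": {"rows": [[[0,0,0],[27,32,0],0],[[0,0,0],[27,32,0],0],[[0,0,0],[27,32,0],0],[[0,0,0],[27,32,0],0],[[0,0,0],[27,32,0],0],[[0,0,0],[27,32,0],0],[[0,0,0],[27,32,0],0],[[0,0,0],[27,32,0],0]]}}

```text
time_s: 2.1
tcp_pos: [0.3825, -0.2827, 0.3272]
ee_rot: [-1.982, -2.437, -0.0]
ft_force: [0.2, -0.4, 0.3]
width: 0.0919
finger_force: 0.0
```

{"method": "drive_tool", "body": {"rows": [[[0,0,0],[27,32,0],0],[[0,0,0],[27,32,0],0],[[0,0,0],[27,32,0],0],[[0,0,0],[27,32,0],0],[[0,0,0],[27,32,0],0],[[0,0,0],[27,32,0],0],[[0,0,0],[27,32,0],0],[[0,0,0],[0,0,0],0]]}}

```text
time_s: 3.1
tcp_pos: [0.5633, -0.0513, 0.3267]
ee_rot: [-1.977, -2.439, 0.0]
ft_force: [0.4, 0.1, -0.4]
width: 0.0917
finger_force: 0.0
```

```bash
python3 - <<'E'
from station import sensors,cams
from h import *
s=sensors.read_state()
d={n:cams.capture(n) for n in("wrist","scene")}
pickle.dump((s,d),open("c1.pkl","wb"))
c=d["wrist"];print(-c["R"].T@c["t"],c["R"],c["camera_matrix"][0],s["tcp_pos"])
w=cv2.resize(c["frame"],(800,600),interpolation=cv2.INTER_CUBIC)
cv2.imwrite("pics/w1.png",w[:,:,::-1])
E
```

```text
[0.54662303 0.02674681 0.48002944] [[ 9.77969766e-01  2.08745183e-01 -7.64987572e-04]
 [ 2.00509298e-01 -9.38352778e-01  2.81584951e-01]
 [ 5.80616740e-02 -2.75534956e-01 -9.59535997e-01]] [268.08582574   0.         252.6878447 ] [ 0.56330802 -0.05132473  0.32668478]
```

View pics/w1.png

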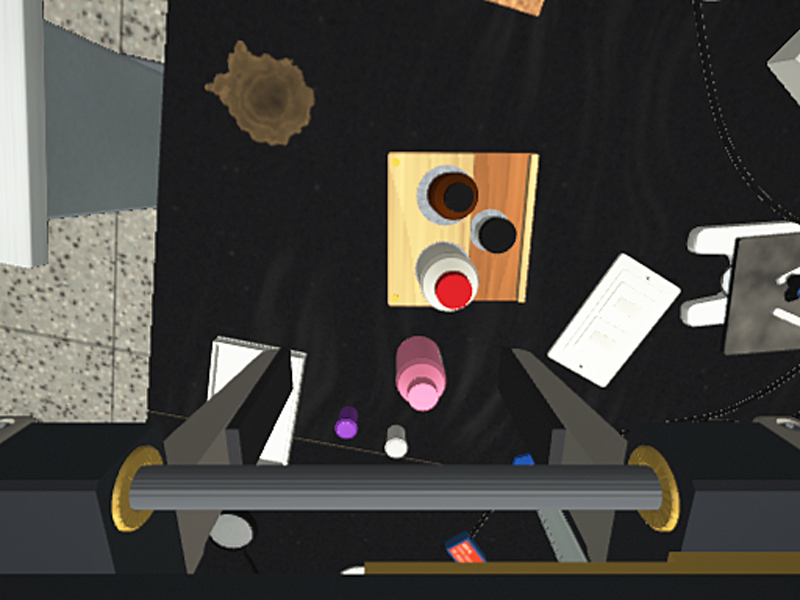

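The wrist view shows step corners (388,153) and (388,305), lip rear ends (539,153) and (525,303), iodine cap (460,196), red glycerin cap (453,290) and pot lid (497,233). The stand lines up with the image axes.

```bash
cat >> h.py <<'E'
def fit(loc,W):
    a=loc-loc.mean(0);b=W-W.mean(0)
    th=np.arctan2((a[:,0]*b[:,1]-a[:,1]*b[:,0]).sum(),(a*b).sum())
    R=np.array([[np.cos(th),-np.sin(th)],[np.sin(th),np.cos(th)]]);t=W.mean(0)-R@loc.mean(0)
    return R,t,np.degrees(th),(W-loc@R.T-t)
E
python3 - <<'E'
from h import *
s,d=pickle.load(open("c1.pkl","rb"));w,S=d["wrist"],d["scene"]
P=lambda x,y:((x+.5)*.64-.5,(y+.5)*.64-.5)
L=[(-65,82,40,388,153),(-65,-82,40,388,305),(91,82,22,539.5,153),(91,-82,22,526,303)]
loc=np.array([l[:2] for l in L])/1e3;W=np.array([onz(w,P(*l[3:]),l[2]/1e3)[:2] for l in L])
R,t,th,r=fit(loc,W);print("stand",t,th,(r*1e3).round(1).tolist())
b,_=blobs(w,(0,180,90),(8,255,255));print([x for x in b if x[1][4]>50])
h=cv2.cvtColor(w["frame"],cv2.COLOR_RGB2HSV)
roi=np.zeros(h.shape[:2],np.uint8);roi[100:190,255:335]=255
m=cv2.inRange(h,(0,0,0),(179,255,45))&roi
n,l,st,ce=cv2.connectedComponentsWithStats(m)
for i in range(1,n):
    if st[i][4]>20: print("black",ce[i],st[i])
for nm,p,z in(("iod",P(460,196),.125),("gly",P(453,290),.145),("pot",P(497,232),.052),("iod_shoulder",P(453,195),.1)):
    X=onz(w,p,z)[:2];print(nm,X,"stand frame",(R.T@(X-t)).round(4))
for nm,l in(("L",(-.006,.038)),("R",(-.006,-.038)),("pot",(.048,0))): print(nm,(R@l+t).round(4))
cv2.imwrite("pics/w1c.png",cv2.resize(w["frame"][90:205,235:355,::-1],None,fx=5,fy=5,interpolation=cv2.INTER_CUBIC))
cv2.imwrite("pics/s1.png",cv2.resize(S["frame"][100:320,120:440,::-1],None,fx=2.5,fy=2.5,interpolation=cv2.INTER_CUBIC))
E
```

```text
stand [ 0.61391535 -0.01332877] 11.83406383435539 [[0.6, -3.2], [-1.0, 3.5], [0.1, -1.6], [0.4, 1.3]]
[([301.9, 354.6], [294, 347, 15, 13, 56])]
black [278.82692308 117.53846154] [274 111  17  19  52]
black [292.94982079 125.70967742] [284 117  19  19 279]
black [317.95714286 150.08095238] [307 139  23  23 420]
iod [0.60111546 0.02556396] stand frame [-0.0046  0.0407]
gly [ 0.61131446 -0.04849885] stand frame [-0.0098 -0.0339]
pot [ 0.65791568 -0.00114201] stand frame [0.0456 0.0029]
iod_shoulder [0.59872247 0.02502194] stand frame [-0.007   0.0407]
L [0.6002 0.0226]
R [ 0.6158 -0.0518]
pot [ 0.6609 -0.0035]
```

View pics/w1c.png

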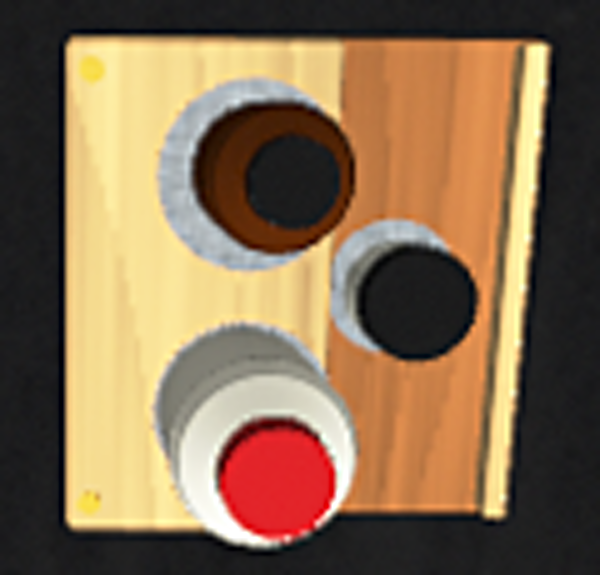

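View pics/s1.png

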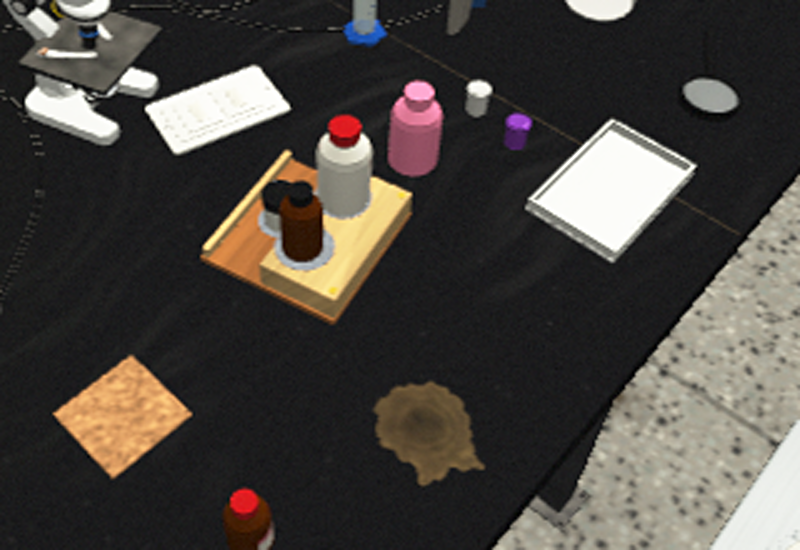

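The crops show each bottle centred on its grey spot and the pot lid at (415,300). In the scene view the tray is now whole: rim corners (613,121), (695,165), (615,260), (527,205).

{"method": "drive_tool", "body": {"rows": [[[0,0,0],[16,13,20],0],[[0,0,0],[16,13,25],0],[[0,0,0],[16,13,25],0],[[0,0,0],[16,13,25],0],[[0,0,0],[0,0,25],0],[[0,0,0],[0,0,15],0],[[0,0,0],[0,0,0],0]]}}

```text
time_s: 4.08
tcp_pos: [0.5995, 0.02, 0.1908]
ee_rot: [-1.981, -2.434, 0.002]
ft_force: [-0.3, 0.4, 0.2]
width: 0.0918
finger_force: 0.0
```

```bash
python3 - <<'E'
from station import sensors,cams
from h import *
s=sensors.read_state();print(s["tcp_pos"])
w=cams.capture("wrist");pickle.dump((s,w),open("c2.pkl","wb"))
cv2.imwrite("pics/w2.png",cv2.resize(w["frame"],(800,600))[:,:,::-1])
tc=s["tcp_pos"]
print("tcp proj z.125",proj(w,[tc[0],tc[1],.125])*1.5625,"tip",proj(w,[tc[0],tc[1],tc[2]-.017])*1.5625)
S=pickle.load(open("c1.pkl","rb"))[1]["scene"]
P=lambda x,y:(120+(x+.5)/2.5-.5,100+(y+.5)/2.5-.5)
c=np.array([onz(S,P(*p),.018)[:2] for p in((613,121),(695,165),(615,260),(527,205))]);print("tray",c.round(3).tolist(),c.mean(0))
loc=np.array([(54,-82),(-54,-82),(-54,82),(54,82)])/1e3
print(fit(loc,c)[1:])
m=np.array([onz(S,P(*p),.005)[:2] for p in((131,356),(191,413),(112,477),(54,413))]);print("mat",m.round(3).tolist(),m.mean(0))
b,_=blobs(S,(0,0,150),(179,60,255),10);print([x for x in b if 300<x[0][0]<325 and 120<x[0][1]<155])
print("eye",onz(S,P(478,99),.0175), "top",onz(S,P(479,88),.035),"foot edge",onz(S,P(476,114),0))
E
```

```text
[0.5994648  0.01995226 0.19075334]
tcp proj z.125 [395.37323184 329.56931465] tip [395.22255628 367.22726387]
tray [[0.477, -0.36], [0.373, -0.361], [0.368, -0.189], [0.476, -0.19]] [ 0.42347911 -0.27496811]
(array([ 0.42347911, -0.27496811]), np.float64(0.7169570413920475), array([[-0.00195502, -0.00338869],
       [ 0.00273984, -0.00345297],
       [-0.00056703,  0.00454191],
       [-0.00021778,  0.00229975]]))
mat [[0.651, 0.208], [0.564, 0.212], [0.569, 0.301], [0.656, 0.295]] [0.60995567 0.25387636]
[([311.3, 135.1], [307, 132, 10, 7, 51])]
eye [ 0.61223129 -0.28617117  0.0175    ] top [ 0.6126067  -0.28523304  0.035     ] foot edge [ 6.08451990e-01 -2.80567453e-01 -1.11022302e-16]
```

View pics/w2.png

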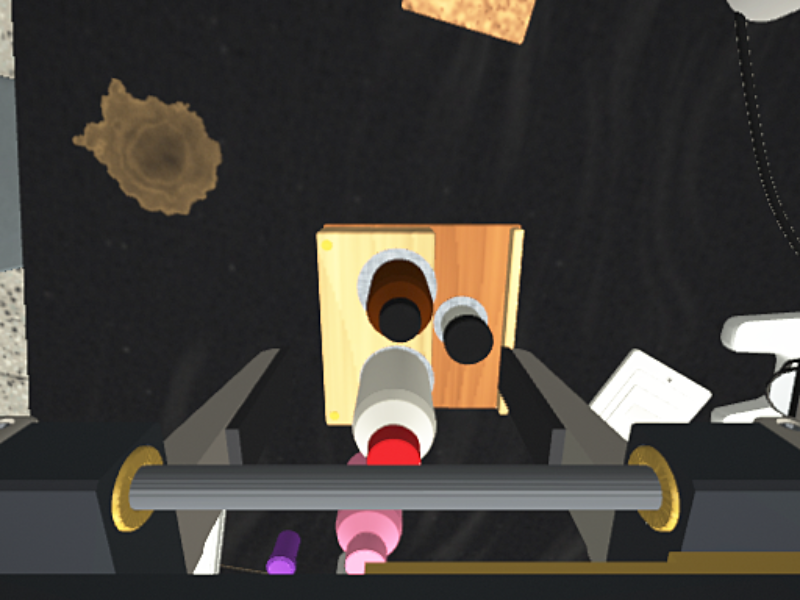

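Iodine cap is at (400,322) against the TCP line at (395,330), so the tool should go about 3 mm along +x and 2 mm along +y.

{"method": "drive_tool", "body": {"rows": [[[0,0,0],[3,2,10],0],[[0,0,0],[0,0,25],0],[[0,0,0],[0,0,25],0],[[0,0,0],[0,0,25],0],[[0,0,0],[0,0,15],0],[[0,0,0],[0,0,10],0],[[0,0,0],[0,0,0],0]], "newtons": 25}}

```text
time_s: 5.0
tcp_pos: [0.6019, 0.0233, 0.0824]
ee_rot: [-1.982, -2.437, 0.0]
ft_force: [1.0, 0.8, 0.4]
width: 0.0918
finger_force: 0.0
```

{"method": "drive_tool", "body": {"rows": [[[0,0,0],[0,0,0],255],[[0,0,0],[0,0,0],255],[[0,0,0],[0,0,0],255],[[0,0,0],[0,0,0],255],[[0,0,0],[0,0,0],255],[[0,0,0],[0,0,0],255]]}}

```text
time_s: 5.75
tcp_pos: [0.6019, 0.0233, 0.0826]
ee_rot: [-1.982, -2.437, 0.0]
ft_force: [0.8, -0.3, 0.6]
width: 0.0413
finger_force: 25.0
```

{"method": "drive_tool", "body": {"rows": [[[0,0,0],[0,0,-15],255],[[0,0,0],[0,0,-25],255],[[0,0,0],[0,0,-25],255],[[0,0,0],[0,0,-25],255],[[0,0,0],[0,0,-25],255],[[0,0,0],[0,0,-10],255],[[0,0,0],[0,0,0],255]]}}

```text
time_s: 6.62
tcp_pos: [0.6023, 0.0232, 0.2084]
ee_rot: [1.981, 2.436, 0.001]
ft_force: [-0.4, 0.9, -1.1]
width: 0.0412
finger_force: 25.0
```

{"method": "drive_tool", "body": {"rows": [[[0,0,0],[-15,-16,0],255],[[0,0,0],[-31,-32,0],255],[[0,0,0],[-31,-32,0],255],[[0,0,0],[-31,-32,0],255],[[0,0,0],[-31,-32,0],255],[[0,0,0],[-31,-32,0],255],[[0,0,0],[-31,-32,0],255],[[0,0,0],[-15,-17,0],255]]}}

```text
time_s: 7.62
tcp_pos: [0.4239, -0.2351, 0.2063]
ee_rot: [-1.983, -2.433, 0.0]
ft_force: [0.2, 0.2, -0.9]
width: 0.0412
finger_force: 25.0
```

{"method": "drive_tool", "body": {"rows": [[[0,0,0],[0,0,10],255],[[0,0,0],[0,0,25],255],[[0,0,0],[0,0,25],255],[[0,0,0],[0,0,25],255],[[0,0,0],[0,0,25],255],[[0,0,0],[0,0,20],255],[[0,0,0],[0,0,10],255],[[0,0,0],[0,0,0],255]]}}

```text
time_s: 8.62
tcp_pos: [0.4253, -0.2329, 0.0665]
ee_rot: [-1.98, -2.436, -0.001]
ft_force: [0.4, 0.5, -0.6]
width: 0.0411
finger_force: 25.0
```

```bash
python3 - <<'E'
from station import sensors,cams
from h import *
s=sensors.read_state();print(s["tcp_pos"],s["width"],s["finger_force"])
D=cams.capture("side");pickle.dump((s,D),open("c3.pkl","wb"))
cv2.imwrite("pics/d3.png",cv2.resize(D["frame"][200:384,150:390,::-1],None,fx=3,fy=3,interpolation=cv2.INTER_CUBIC))
E
```

```text
[ 0.42530462 -0.23290394  0.0665477 ] 0.0411057060647585 24.99854028748814
```

View pics/d3.png

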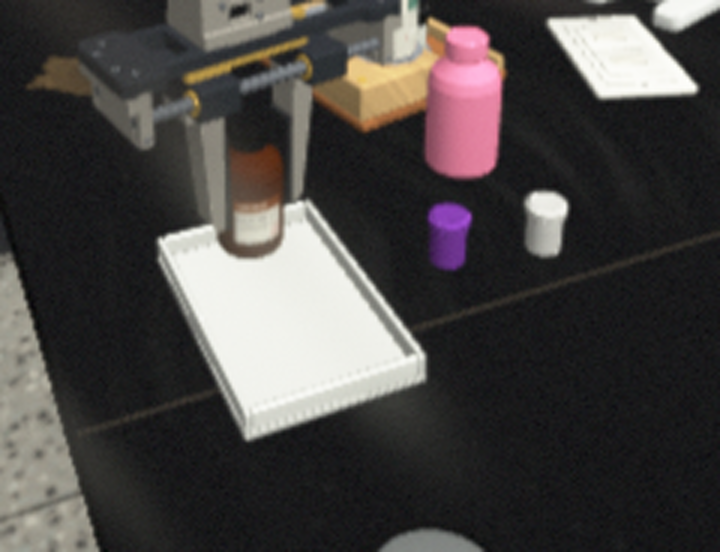

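The side crop shows the bottle inside the tray with its foot at (252,252), clear of the rear wall (line at about y 221) and upright. Lowering and releasing.

{"method": "drive_tool", "body": {"rows": [[[0,0,0],[0,0,10],255],[[0,0,0],[0,0,7],255],[[0,0,0],[0,0,2.5],255],[[0,0,0],[0,0,0],255],[[0,0,0],[0,0,0],200],[[0,0,0],[0,0,0],0],[[0,0,0],[0,0,0],0],[[0,0,0],[0,0,0],0]]}}

```text
time_s: 9.68
tcp_pos: [0.4258, -0.2342, 0.0483]
ee_rot: [1.982, 2.437, -0.0]
ft_force: [0.0, 0.4, 0.5]
width: 0.0691
finger_force: 0.0
```

{"method": "drive_tool", "body": {"rows": [[[0,0,0],[0,0,0],0],[[0,0,0],[0,0,0],0],[[0,0,0],[0,0,-15],0],[[0,0,0],[0,0,-25],0],[[0,0,0],[0,0,-35],0],[[0,0,0],[0,0,-40],0],[[0,0,0],[0,0,-40],0],[[0,0,0],[0,0,0],0]]}}

```text
time_s: 10.68
tcp_pos: [0.4276, -0.2358, 0.2079]
ee_rot: [1.977, 2.43, -0.001]
ft_force: [-0.1, 0.8, 0.0]
width: 0.0918
finger_force: 0.0
```

{"method": "drive_tool", "body": {"rows": [[[0,0,0],[10,16,0],0],[[0,0,0],[20,32,0],0],[[0,0,0],[20,32,0],0],[[0,0,0],[20,32,0],0],[[0,0,0],[20,32,0],0],[[0,0,0],[20,32,0],0],[[0,0,0],[20,32,0],0],[[0,0,0],[10,17,0],0]]}}

```text
time_s: 11.68
tcp_pos: [0.6178, -0.0495, 0.2022]
ee_rot: [-1.98, -2.437, 0.001]
ft_force: [0.1, -0.6, 0.4]
width: 0.092
finger_force: 0.0
```

{"method": "drive_tool", "body": {"rows": [[[0,0,0],[0,0,0],0],[[0,0,0],[0,0,0],0]]}}

```text
time_s: 11.92
tcp_pos: [0.6167, -0.0516, 0.2026]
ee_rot: [-1.982, -2.436, 0.001]
ft_force: [0.0, 0.8, -0.6]
width: 0.0918
finger_force: 0.0
```

```bash
python3 - <<'E'
from station import sensors,cams
from h import *
s=sensors.read_state()
w=cams.capture("wrist");S=cams.capture("scene");pickle.dump((s,w,S),open("c4.pkl","wb"))
cv2.imwrite("pics/w4.png",cv2.resize(w["frame"],(800,600))[:,:,::-1])
tc=s["tcp_pos"];print(tc,sensors.read_state()["tcp_pos"])
print("tcp proj z.145",proj(w,[tc[0],tc[1],.145])*1.5625,"z.04",proj(w,[tc[0],tc[1],.04])*1.5625)
b,_=blobs(w,(0,180,90),(8,255,255),50);print(b)
E
```

```text
[ 0.6166595 -0.0516153  0.2026414] [ 0.61677092 -0.05189076  0.20299233]
tcp proj z.145 [395.19242785 334.66204445] z.04 [395.19469258 286.6444616 ]
[]
```

View pics/w4.png

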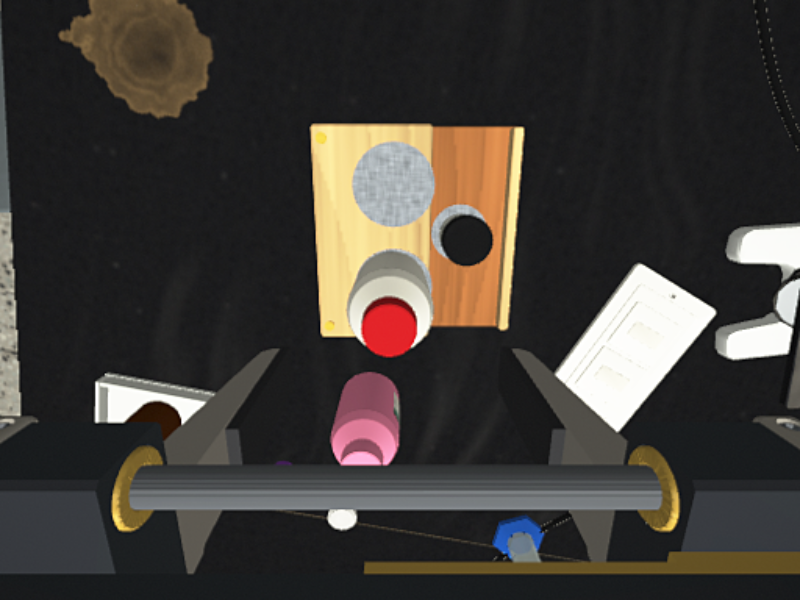

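Red cap is at (389,328), TCP line at (395,335): correct by +2.5 mm x and −3 mm y. The empty left spot shows at (393,183).

{"method": "drive_tool", "body": {"rows": [[[0,0,0],[2.5,-3,10],0],[[0,0,0],[0,0,25],0],[[0,0,0],[0,0,25],0],[[0,0,0],[0,0,25],0],[[0,0,0],[0,0,12],0],[[0,0,0],[0,0,6],0],[[0,0,0],[0,0,0],0],[[0,0,0],[0,0,0],255]]}}

```text
time_s: 13.02
tcp_pos: [0.6147, -0.0495, 0.1012]
ee_rot: [1.981, 2.436, 0.001]
ft_force: [0.6, -0.1, 0.1]
width: 0.084
finger_force: 0.0
```

{"method": "drive_tool", "body": {"rows": [[[0,0,0],[0,0,0],255],[[0,0,0],[0,0,0],255],[[0,0,0],[0,0,0],255],[[0,0,0],[0,0,0],255],[[0,0,0],[0,0,0],255]]}}

```text
time_s: 13.65
tcp_pos: [0.614, -0.0494, 0.1003]
ee_rot: [1.982, 2.437, -0.0]
ft_force: [-0.8, -0.6, 1.5]
width: 0.0533
finger_force: 25.0
```

{"method": "drive_tool", "body": {"rows": [[[0,0,0],[0,0,-15],255],[[0,0,0],[0,0,-25],255],[[0,0,0],[0,0,-25],255],[[0,0,0],[0,0,-25],255],[[0,0,0],[0,0,-20],255],[[0,0,0],[0,0,0],255]]}}

```text
time_s: 14.4
tcp_pos: [0.6152, -0.0496, 0.2124]
ee_rot: [1.98, 2.434, 0.003]
ft_force: [0.1, 0.1, -1.4]
width: 0.0531
finger_force: 25.0
```

{"method": "drive_tool", "body": {"rows": [[[0,0,0],[-16,-17,0],255],[[0,0,0],[-31,-34,0],255],[[0,0,0],[-31,-34,0],255],[[0,0,0],[-31,-34,0],255],[[0,0,0],[-31,-34,0],255],[[0,0,0],[-31,-34,0],255],[[0,0,0],[-31,-34,0],255],[[0,0,0],[-17,-17,0],255]]}}

```text
time_s: 15.4
tcp_pos: [0.4226, -0.3137, 0.2086]
ee_rot: [-1.984, -2.432, 0.001]
ft_force: [0.1, -0.2, -1.6]
width: 0.0535
finger_force: 25.0
```

{"method": "drive_tool", "body": {"rows": [[[0,0,0],[0,0,10],255],[[0,0,0],[0,0,25],255],[[0,0,0],[0,0,25],255],[[0,0,0],[0,0,25],255],[[0,0,0],[0,0,25],255],[[0,0,0],[0,0,15],255],[[0,0,0],[0,0,0],255],[[0,0,0],[0,0,0],255]]}}

```text
time_s: 16.4
tcp_pos: [0.426, -0.3125, 0.0858]
ee_rot: [1.981, 2.436, -0.0]
ft_force: [-0.4, 0.4, -0.6]
width: 0.0531
finger_force: 25.0
```

```bash
python3 - <<'E'
from station import sensors,cams
from h import *
s=sensors.read_state();print(s["tcp_pos"],s["width"],s["finger_force"])
D=cams.capture("side");pickle.dump((s,D),open("c5.pkl","wb"))
cv2.imwrite("pics/d5.png",cv2.resize(D["frame"][200:384,150:390,::-1],None,fx=3,fy=3,interpolation=cv2.INTER_CUBIC))
E
```

```text
[ 0.42601942 -0.31253222  0.08584509] 0.05309149129447378 24.959809995307296
```

View pics/d5.png

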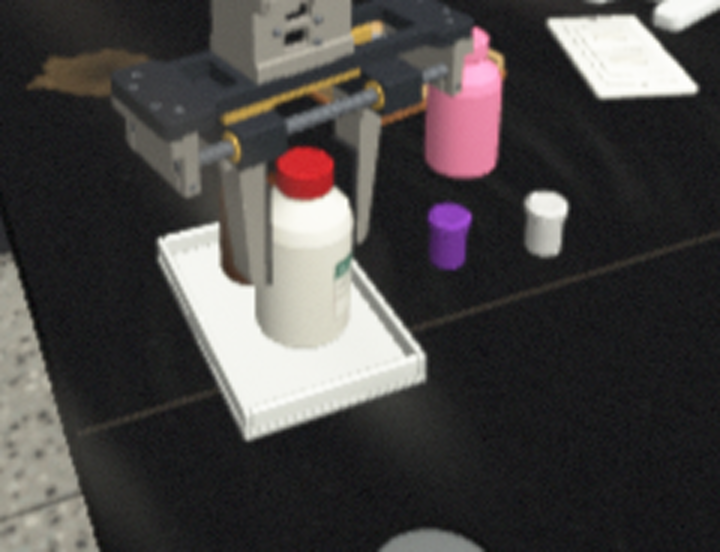

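The side crop shows the glycerin bottle at (305,340), inside the tray and clear of the front wall, with the iodine bottle standing behind it.

{"method": "drive_tool", "body": {"rows": [[[0,0,0],[0,0,10],255],[[0,0,0],[0,0,8],255],[[0,0,0],[0,0,2.5],255],[[0,0,0],[0,0,0],255],[[0,0,0],[0,0,0],190],[[0,0,0],[0,0,0],0],[[0,0,0],[0,0,0],0],[[0,0,0],[0,0,0],0]]}}

```text
time_s: 17.45
tcp_pos: [0.4257, -0.3124, 0.0648]
ee_rot: [1.982, 2.437, -0.0]
ft_force: [-0.3, 0.3, -0.5]
width: 0.0807
finger_force: 0.0
```

{"method": "drive_tool", "body": {"rows": [[[0,0,0],[0,0,0],0],[[0,0,0],[0,0,-10],0],[[0,0,0],[0,0,-25],0],[[0,0,0],[0,0,-30],0],[[0,0,0],[0,0,-40],0],[[0,0,0],[0,0,-40],0],[[0,0,0],[0,0,0],0],[[0,0,0],[0,0,0],0]]}}

```text
time_s: 18.45
tcp_pos: [0.4253, -0.3119, 0.2093]
ee_rot: [-1.982, -2.437, -0.0]
ft_force: [-0.6, -0.5, -0.9]
width: 0.0918
finger_force: 0.0
```

```bash
python3 - <<'E'
from h import *
s,w,S=pickle.load(open("c4.pkl","rb"))
P=lambda x,y:((x+.5)*.64-.5,(y+.5)*.64-.5)
th=np.radians(11.75);R=np.array([[np.cos(th),-np.sin(th)],[np.sin(th),np.cos(th)]])
tc=s["tcp_pos"][:2]
h=cv2.cvtColor(w["frame"],cv2.COLOR_RGB2HSV)
roi=np.zeros(h.shape[:2],np.uint8);roi[130:175,278:322]=255
n,l,st,ce=cv2.connectedComponentsWithStats(cv2.inRange(h,(0,0,0),(179,255,60))&roi);print(st[1:],ce[1:])
lc=ce[1+np.argmax(st[1:,4])]
roi[:]=0;roi[85:150,220:283]=255
m=cv2.inRange(h,(90,0,100),(130,80,255))&roi
n,l,st,ce=cv2.connectedComponentsWithStats(m);k=1+np.argmax(st[1:,4]);print(st[k],ce[k])
for nm,p,z in(("pot",lc,.050),("spotL",ce[k],.04),("FL",P(311,125),.04),("FR",P(322,337),.04),("lipL",P(523,126),.022),("lipR",P(508,329),.022)):
    X=onz(w,p,z)[:2];print(nm,X.round(4),"rel tcp in stand axes mm",((R.T@(X-tc))*1e3).round(1))
E
```

```text
[[282 138  33  32 822]] [[298.31751825 153.36009732]]
[ 226   91   52   54 2192] [251.4790146  117.56386861]
pot [ 0.6595 -0.004 ] rel tcp in stand axes mm [51.6 37.9]
spotL [0.5993 0.0234] rel tcp in stand axes mm [-1.8 77. ]
FL [0.5349 0.0504] rel tcp in stand axes mm [-59.2 116.6]
FR [ 0.5673 -0.1044] rel tcp in stand axes mm [-59.1 -41.7]
lipL [0.6847 0.0832] rel tcp in stand axes mm [ 94.  118.1]
lipR [ 0.7183 -0.0725] rel tcp in stand axes mm [ 95.3 -41.1]
```

{"method": "drive_tool", "body": {"rows": [[[0,0,0],[16,18,0],0],[[0,0,0],[29,33,0],0],[[0,0,0],[29,33,0],0],[[0,0,0],[29,33,0],0],[[0,0,0],[29,33,0],0],[[0,0,0],[29,33,0],0],[[0,0,0],[29,33,0],0],[[0,0,0],[29,33,0],0]]}}

```text
time_s: 19.45
tcp_pos: [0.6245, -0.0456, 0.2075]
ee_rot: [-1.98, -2.435, 0.002]
ft_force: [0.2, -0.2, 0.2]
width: 0.0915
finger_force: 0.0
```

{"method": "drive_tool", "body": {"rows": [[[0,0,0],[20,26,0],0],[[0,0,0],[15,18,0],0],[[0,0,10],[0,0,0],0],[[0,0,10],[0,0,0],0],[[0,0,10],[0,0,0],0],[[0,0,10],[0,0,0],0],[[0,0,10],[0,0,0],0],[[0,0,10],[0,0,0],0]]}}

```text
time_s: 20.45
tcp_pos: [0.6596, -0.0037, 0.2073]
ee_rot: [-2.937, -1.11, 0.005]
ft_force: [-0.3, -1.1, 0.5]
width: 0.0921
finger_force: 0.0
```

{"method": "drive_tool", "body": {"rows": [[[0,0,10],[0,0,0],0],[[0,0,10],[0,0,0],0],[[0,0,10],[0,0,0],0],[[0,0,0],[0,0,0],0],[[0,0,0],[0,0,0],0],[[0,0,0],[0,0,0],0]]}}

```text
time_s: 21.2
tcp_pos: [0.6605, -0.0038, 0.2092]
ee_rot: [-3.125, -0.324, 0.001]
ft_force: [0.2, 0.1, -1.0]
width: 0.0919
finger_force: 0.0
```

```bash
python3 - <<'E'
from station import sensors,cams
from h import *
s=sensors.read_state();tc=s["tcp_pos"];print(tc,s["ee_rot"],s["joints"])
w=cams.capture("wrist");S=cams.capture("scene");pickle.dump((s,w,S),open("c6.pkl","wb"))
cv2.imwrite("pics/w6.png",cv2.resize(w["frame"],(800,600))[:,:,::-1])
from scipy.spatial.transform import Rotation as Ro
R=Ro.from_rotvec(s["ee_rot"]).as_matrix();print("xheading",np.degrees(np.arctan2(R[1,0],R[0,0])))
pj=proj(w,[tc[0],tc[1],.05]);print("tcp proj z.05",pj*1.5625)
h=cv2.cvtColor(w["frame"],cv2.COLOR_RGB2HSV)
x,y=pj.astype(int);roi=np.zeros(h.shape[:2],np.uint8);roi[y-28:y+28,x-28:x+28]=255
n,l,st,ce=cv2.connectedComponentsWithStats(cv2.inRange(h,(0,0,0),(179,255,60))&roi)
for i in range(1,n):
    if st[i][4]>50: X=onz(w,ce[i],.05);print(st[i],ce[i]*1.5625,X,"tool mm",(R.T@(X-tc)*1e3).round(1))
E
```

```text
[ 0.66052333 -0.00384372  0.20917783] [-3.12466673e+00 -3.24060187e-01  1.06048902e-03] [-1.88334416e-01  3.92887701e-01  1.35825666e+00 -3.52520210e-05
  1.39114282e+00  1.17578648e+00]
xheading 11.841995943861793
tcp proj z.05 [394.75696023 287.29953392]
[239 168  30  31 730] [395.97816781 286.60316781] [ 0.66125767 -0.00464807  0.05      ] tool mm [  0.7   1.  159.2]
```

View pics/w6.png

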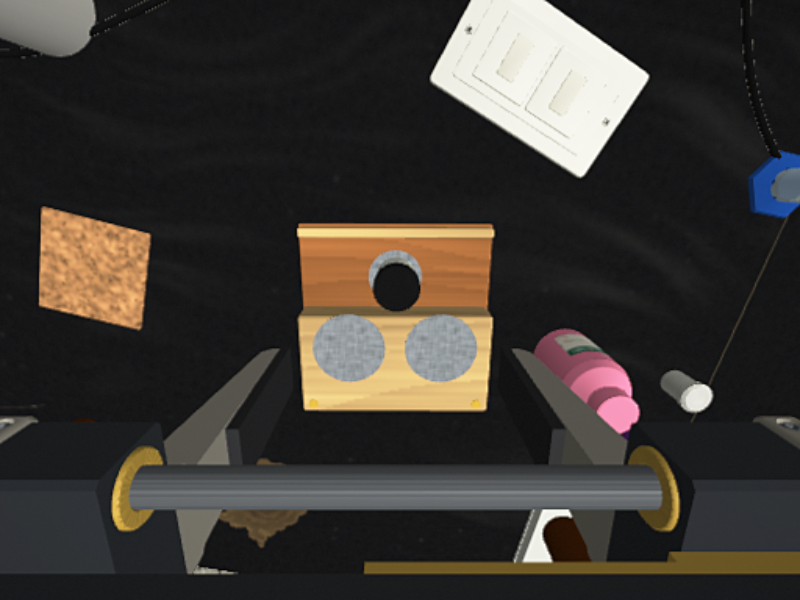

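The lid is at (396,287), within 1 mm of the TCP line (395,287), and both grey spots are free; the eyepiece is at (690,392), the mat at (95,268). Straight down.

{"method": "drive_tool", "body": {"rows": [[[0,0,0],[0.5,1,15],0],[[0,0,0],[0,0,30],0],[[0,0,0],[0,0,30],0],[[0,0,0],[0,0,30],0],[[0,0,0],[0,0,30],0],[[0,0,0],[0,0,20],0],[[0,0,0],[0,0,15],0],[[0,0,0],[0,0,8],0]], "newtons": 20}}

```text
time_s: 22.3
tcp_pos: [0.6614, -0.0047, 0.0309]
ee_rot: [-3.125, -0.322, 0.0]
ft_force: [-0.1, 0.5, -0.1]
width: 0.0919
finger_force: 0.0
```

{"method": "drive_tool", "body": {"rows": [[[0,0,0],[0,0,0],0],[[0,0,0],[0,0,0],255],[[0,0,0],[0,0,0],255],[[0,0,0],[0,0,0],255],[[0,0,0],[0,0,0],255],[[0,0,0],[0,0,0],255],[[0,0,0],[0,0,0],255],[[0,0,0],[0,0,0],255]]}}

```text
time_s: 23.3
tcp_pos: [0.6614, -0.0047, 0.0316]
ee_rot: [-3.125, -0.322, 0.0]
ft_force: [0.2, -0.9, 0.2]
width: 0.036
finger_force: 20.0
```

```bash
python3 - <<'E'
from h import *
s,w,S=pickle.load(open("c6.pkl","rb"))
P=lambda x,y:((x+.5)*.64-.5,(y+.5)*.64-.5)
m=np.array([onz(w,P(*p),.005)[:2] for p in((42,206),(151,233),(141,329),(38,306))]);print("mat",m.round(4).tolist(),m.mean(0))
m2=cv2.inRange(cv2.cvtColor(S["frame"],cv2.COLOR_RGB2HSV),(5,100,100),(20,255,255));n,l,st,ce=cv2.connectedComponentsWithStats(m2)
for i in range(1,n):
    if st[i][4]>800: print("mat scene",st[i],ce[i],onz(S,ce[i],.005))
print("eye top",onz(w,P(697,398),.035),"foot",onz(w,P(677,385),.0))
E
```

```text
mat [[0.657, 0.2959], [0.6532, 0.2061], [0.5638, 0.211], [0.5669, 0.3017]] [0.61022881 0.25367618]
mat scene [   0    0   50   34 1107] [20.56278229 14.16802168] [ 1.94159263 -0.09680729  0.005     ]
mat scene [ 200  160   85   69 1462] [236.4254446 196.7619699] [0.63256695 0.00587666 0.005     ]
mat scene [ 141  242   56   49 1433] [168.43963712 265.85624564] [0.60868513 0.25540095 0.005     ]
mat scene [   0  279   82   76 2823] [ 38.16259299 313.94403117] [0.72378798 0.51106106 0.005     ]
eye top [ 0.61402825 -0.28310992  0.035     ] foot [ 0.60977234 -0.29034843  0.        ]
```

{"method": "drive_tool", "body": {"rows": [[[0,0,0],[0,0,-10],255],[[0,0,0],[0,0,-25],255],[[0,0,0],[0,0,-25],255],[[0,0,0],[0,0,-20],255],[[0,0,0],[0,0,0],255]]}}

```text
time_s: 23.92
tcp_pos: [0.6629, -0.005, 0.1141]
ee_rot: [3.124, 0.321, 0.006]
ft_force: [-0.2, -0.0, -0.9]
width: 0.0364
finger_force: 20.0
```

{"method": "drive_tool", "body": {"rows": [[[0,0,0],[0,-20,0],255],[[0,0,0],[0.4,-38,0],255],[[0,0,0],[0.4,-38,0],255],[[0,0,0],[0.4,-38,0],255],[[0,0,0],[0.4,-38,0],255],[[0,0,0],[0.4,-38,0],255],[[0,0,0],[0.4,-38,0],255],[[0,0,0],[0,-16,0],255]]}}

```text
time_s: 24.92
tcp_pos: [0.6078, 0.2568, 0.11]
ee_rot: [-3.125, -0.326, 0.005]
ft_force: [0.9, -0.6, -1.2]
width: 0.0363
finger_force: 20.0
```

{"method": "drive_tool", "body": {"rows": [[[0,0,0],[0,0,10],255],[[0,0,0],[0,0,25],255],[[0,0,0],[0,0,20],255],[[0,0,0],[0,0,15],255],[[0,0,0],[0,0,0],255],[[0,0,0],[0,0,0],255]]}}

```text
time_s: 25.68
tcp_pos: [0.6107, 0.2542, 0.0424]
ee_rot: [-3.125, -0.321, -0.002]
ft_force: [0.3, -0.4, -0.6]
width: 0.0362
finger_force: 20.0
```

{"method": "drive_tool", "body": {"rows": [[[0,0,0],[0,0,7],255],[[0,0,0],[0,0,4],255],[[0,0,0],[0,0,2.3],255],[[0,0,0],[0,0,0],255],[[0,0,0],[0,0,0],210],[[0,0,0],[0,0,0],0],[[0,0,0],[0,0,0],0],[[0,0,0],[0,0,0],0]]}}

```text
time_s: 26.68
tcp_pos: [0.6099, 0.2542, 0.0282]
ee_rot: [3.125, 0.322, -0.0]
ft_force: [0.1, -0.3, 0.8]
width: 0.0635
finger_force: 0.0
```

{"method": "drive_tool", "body": {"rows": [[[0,0,0],[0,0,0],0],[[0,0,0],[0,0,-10],0],[[0,0,0],[0,0,-25],0],[[0,0,0],[0,0,-40],0],[[0,0,0],[0,0,-50],0],[[0,0,0],[0,0,-50],0],[[0,0,0],[0,0,0],0],[[0,0,0],[0,0,0],0]]}}

```text
time_s: 27.68
tcp_pos: [0.6098, 0.2542, 0.2033]
ee_rot: [3.125, 0.322, -0.0]
ft_force: [-0.2, -0.6, -0.7]
width: 0.0916
finger_force: 0.0
```

```bash
python3 - <<'E'
from station import sensors,cams
from h import *
s=sensors.read_state();tc=s["tcp_pos"];print(tc)
w=cams.capture("wrist");pickle.dump((s,w),open("c7.pkl","wb"))
h=cv2.cvtColor(w["frame"],cv2.COLOR_RGB2HSV)
pj=proj(w,[tc[0],tc[1],.05]);x,y=pj.astype(int)
m=cv2.inRange(h,(5,60,100),(25,255,255));n,l,st,ce=cv2.connectedComponentsWithStats(m)
for i in range(1,n):
    if st[i][4]>1000:
        print(st[i]);hull=cv2.convexHull(np.argwhere(l==i)[:,::-1].astype(np.int32));r=cv2.minAreaRect(hull);print("mat",[onz(w,p,.005)[:2].round(4).tolist() for p in cv2.boxPoints(r)])
roi=np.zeros(h.shape[:2],np.uint8);roi[y-30:y+30,x-30:x+30]=255
n,l,st,ce=cv2.connectedComponentsWithStats(cv2.inRange(h,(0,0,0),(179,255,60))&roi)
for i in range(1,n):
    if st[i][4]>50: print("lid",st[i],onz(w,ce[i],.047))
E
```

```text
[0.60975766 0.25418114 0.2032771 ]
[   0    0  131  111 7612]
mat [[0.6953, 0.6061], [0.7733, 0.5619], [0.7347, 0.417], [0.6487, 0.4544]]
[ 213  135   81   80 3371]
mat [[0.5676, 0.3047], [0.6575, 0.2975], [0.6533, 0.2079], [0.5613, 0.2089]]
[ 376  145  136  123 7147]
mat [[0.6839, 0.1061], [0.7198, -0.0653], [0.5542, -0.1499], [0.513, 0.0465]]
[ 233  353  279   14 2552]
mat [[0.2835, 0.2195], [0.3107, 0.2246], [0.4052, -0.2261], [0.3796, -0.2391]]
lid [239 169  29  31 719] [0.61020155 0.25417263 0.047     ]
lid [276 197   6  18  63] [0.58749329 0.21609406 0.047     ]
lid [222 203  48  12 312] [0.57419078 0.26477835 0.047     ]
```

{"method": "drive_tool", "body": {"rows": [[[0,0,0],[-5,24,0],0],[[0,0,0],[-10,48,0],0],[[0,0,0],[-10,48,0],0],[[0,0,0],[-10,48,0],0],[[0,0,0],[-10,48,0],0],[[0,0,0],[-10,48,0],0],[[0,0,0],[-10,48,0],0],[[0,0,0],[-10,48,0],0]]}}

```text
time_s: 28.72
tcp_pos: [0.6083, -0.1163, 0.2021]
ee_rot: [-3.125, -0.32, 0.003]
ft_force: [-0.2, 0.5, -0.5]
width: 0.0919
finger_force: 0.0
```

{"method": "drive_tool", "body": {"rows": [[[0,0,0],[-10,48,0],0],[[0,0,0],[-10,48,0],0],[[0,0,0],[-10,48,0],0],[[0,0,0],[-3,24,0],0],[[0,0,-10.3],[0,0,0],0],[[0,0,-10.3],[0,0,0],0],[[0,0,-10.3],[0,0,0],0],[[0,0,-10.3],[0,0,0],0]]}}

```text
time_s: 29.72
tcp_pos: [0.61, -0.2858, 0.2018]
ee_rot: [-2.807, -1.406, 0.003]
ft_force: [-0.1, 0.5, 0.2]
width: 0.0918
finger_force: 0.0
```

{"method": "drive_tool", "body": {"rows": [[[0,0,-10.4],[0,0,0],0],[[0,0,-10.4],[0,0,0],90],[[0,0,-10.4],[0,0,0],90],[[0,0,-10.4],[0,0,0],90],[[0,0,-10.4],[0,0,0],90],[[0,0,0],[0,0,0],90],[[0,0,0],[0,0,0],90],[[0,0,0],[0,0,0],90]]}}

```text
time_s: 30.72
tcp_pos: [0.6115, -0.2849, 0.203]
ee_rot: [-1.916, -2.489, 0.0]
ft_force: [-0.0, 1.2, 0.4]
width: 0.0596
finger_force: 0.0
```

```bash
python3 - <<'E'
from station import sensors,cams
from h import *
from scipy.spatial.transform import Rotation as Ro
s=sensors.read_state();tc=s["tcp_pos"];print(tc,s["width"],s["joints"])
R=Ro.from_rotvec(s["ee_rot"]).as_matrix();print("xheading",np.degrees(np.arctan2(R[1,0],R[0,0])))
w=cams.capture("wrist");pickle.dump((s,w),open("c8.pkl","wb"))
cv2.imwrite("pics/w8.png",cv2.resize(w["frame"],(800,600))[:,:,::-1])
h=cv2.cvtColor(w["frame"],cv2.COLOR_RGB2HSV)
pj=proj(w,[tc[0],tc[1],.035]);x,y=pj.astype(int);print("tcp",pj*1.5625)
roi=np.zeros(h.shape[:2],np.uint8);roi[y-40:y+40,x-40:x+40]=255
n,l,st,ce=cv2.connectedComponentsWithStats(cv2.inRange(h,(0,0,190),(179,60,255))&roi)
for i in range(1,n):
    if st[i][4]>50: X=onz(w,ce[i],.035);print("eye top",st[i],ce[i]*1.5625,X,(R.T@(X-tc)*1e3).round(1))
E
```

```text
[ 0.61147321 -0.28492639  0.20304671] 0.05959742843591253 [-6.14703335e-01  4.33079012e-01  1.31788601e+00 -7.51762680e-05
  1.39107475e+00 -8.73775063e-01]
xheading 104.84448456591542
tcp [395.0132147  284.97834552]
eye top [244 173  21  19 321] [396.99182243 284.52589564] [ 0.61288777 -0.28416844  0.035     ] [  0.3   1.6 168. ]
```

View pics/w8.png

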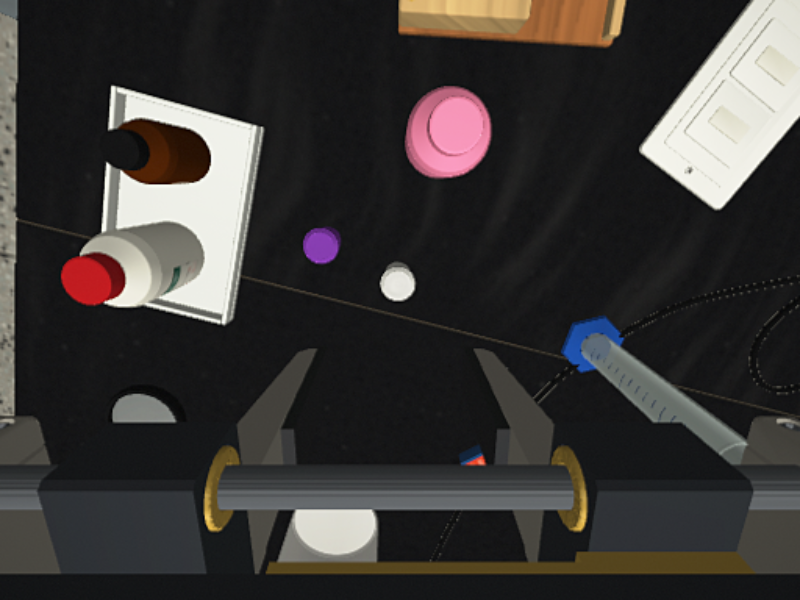

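The eyepiece is at (397,284), 1.6 mm from the TCP line; purple (321,245), pink (448,130) and the measuring cylinder (600,345) all clear the fingers and body.

{"method": "drive_tool", "body": {"rows": [[[0,0,0],[0.3,1.6,15],90],[[0,0,0],[0,0,30],90],[[0,0,0],[0,0,30],90],[[0,0,0],[0,0,30],90],[[0,0,0],[0,0,30],90],[[0,0,0],[0,0,25],90],[[0,0,0],[0,0,15],90],[[0,0,0],[0,0,6],90]], "newtons": 15}}

```text
time_s: 31.78
tcp_pos: [0.6127, -0.2836, 0.021]
ee_rot: [-1.913, -2.49, 0.0]
ft_force: [-0.7, -0.1, -0.1]
width: 0.06
finger_force: 0.0
```

{"method": "drive_tool", "body": {"rows": [[[0,0,0],[0,0,1],90],[[0,0,0],[0,0,0],255],[[0,0,0],[0,0,0],255],[[0,0,0],[0,0,0],255],[[0,0,0],[0,0,0],255],[[0,0,0],[0,0,0],255],[[0,0,0],[0,0,0],255]]}}

```text
time_s: 32.65
tcp_pos: [0.6135, -0.2841, 0.0217]
ee_rot: [1.913, 2.491, 0.0]
ft_force: [-0.5, 0.8, 2.5]
width: 0.027
finger_force: 15.0
```

{"method": "drive_tool", "body": {"rows": [[[0,0,0],[0,0,-10],255],[[0,0,0],[0,0,-25],255],[[0,0,0],[0,0,-35],255],[[0,0,0],[0,0,-35],255],[[0,0,0],[0,0,-30],255],[[0,0,0],[0,0,-15],255],[[0,0,0],[0,0,0],255]]}}

```text
time_s: 33.52
tcp_pos: [0.6137, -0.2843, 0.1723]
ee_rot: [1.912, 2.49, 0.0]
ft_force: [0.1, -0.4, 0.0]
width: 0.027
finger_force: 15.0
```

{"method": "drive_tool", "body": {"rows": [[[0,0,0],[18,8,0],255],[[0,0,0],[37,17,0],255],[[0,0,0],[37,17,0],255],[[0,0,0],[37,17,0],255],[[0,0,0],[37,17,0],255],[[0,0,0],[37,17,0],255],[[0,0,0],[37,17,0],255],[[0,0,0],[18,8,0],255]]}}

```text
time_s: 34.52
tcp_pos: [0.6597, -0.0011, 0.1695]
ee_rot: [-1.908, -2.492, 0.002]
ft_force: [-1.1, 0.2, -0.1]
width: 0.0271
finger_force: 15.0
```

{"method": "drive_tool", "body": {"rows": [[[0,0,10.3],[0,0,0],255],[[0,0,10.3],[0,0,0],255],[[0,0,10.3],[0,0,0],255],[[0,0,10.3],[0,0,0],255],[[0,0,10.3],[0,0,0],255],[[0,0,10.3],[0,0,0],255],[[0,0,10.3],[0,0,0],255],[[0,0,10.3],[0,0,0],255]]}}

```text
time_s: 35.52
tcp_pos: [0.66, -0.0044, 0.1702]
ee_rot: [-3.082, -0.604, 0.003]
ft_force: [0.1, -0.1, -0.4]
width: 0.0268
finger_force: 15.0
```

{"method": "drive_tool", "body": {"rows": [[[0,0,10.3],[0,0,0],255],[[0,0,0],[0,0,0],255],[[0,0,0],[0,0,0],255],[[0,0,0],[0,0,0],255]]}}

```text
time_s: 36.02
tcp_pos: [0.6606, -0.0043, 0.1711]
ee_rot: [-3.123, -0.338, 0.001]
ft_force: [-0.5, 0.6, -0.2]
width: 0.0271
finger_force: 15.0
```

{"method": "drive_tool", "body": {"rows": [[[0,0,0],[0.6,0,15],255],[[0,0,0],[0,0,30],255],[[0,0,0],[0,0,30],255],[[0,0,0],[0,0,30],255],[[0,0,0],[0,0,20],255],[[0,0,0],[0,0,10],255],[[0,0,0],[0,0,0],255],[[0,0,0],[0,0,0],255]]}}

```text
time_s: 37.02
tcp_pos: [0.6623, -0.0044, 0.0377]
ee_rot: [3.123, 0.335, 0.004]
ft_force: [-0.0, 1.0, -0.9]
width: 0.0271
finger_force: 15.0
```

{"method": "drive_tool", "body": {"rows": [[[0,0,0],[0,0,4],255],[[0,0,0],[0,0,2.5],255],[[0,0,0],[0,0,0],255],[[0,0,0],[0,0,0],255]]}}

```text
time_s: 37.52
tcp_pos: [0.6612, -0.0042, 0.0298]
ee_rot: [-3.124, -0.335, 0.0]
ft_force: [-0.5, 0.5, -0.9]
width: 0.0277
finger_force: 15.0
```

{"method": "drive_tool", "body": {"rows": [[[0,0,0],[0,0,0.5],255],[[0,0,0],[0,0,0],255],[[0,0,0],[0,0,0],200],[[0,0,0],[0,0,0],130],[[0,0,0],[0,0,0],60],[[0,0,0],[0,0,0],0],[[0,0,0],[0,0,0],0],[[0,0,0],[0,0,0],0]]}}

```text
time_s: 38.52
tcp_pos: [0.6613, -0.0042, 0.0293]
ee_rot: [-3.124, -0.335, -0.0]
ft_force: [-0.3, -0.1, 0.5]
width: 0.075
finger_force: 0.0
```

{"method": "drive_tool", "body": {"rows": [[[0,0,0],[0,0,-10],0],[[0,0,0],[0,0,-25],0],[[0,0,0],[0,0,-40],0],[[0,0,0],[0,0,-50],0],[[0,0,0],[0,0,-50],0],[[0,0,0],[0,0,-5],0],[[0,0,0],[0,0,0],0],[[0,0,0],[0,0,0],0]]}}

```text
time_s: 39.52
tcp_pos: [0.6601, -0.004, 0.2071]
ee_rot: [-3.123, -0.335, 0.006]
ft_force: [0.6, 0.5, 0.4]
width: 0.092
finger_force: 0.0
```

```bash
python3 - <<'E'
from station import sensors,cams
from h import *
from scipy.spatial.transform import Rotation as Ro
s=sensors.read_state();tc=s["tcp_pos"];print(tc,s["width"])
R=Ro.from_rotvec(s["ee_rot"]).as_matrix();print("xheading",np.degrees(np.arctan2(R[1,0],R[0,0])))
w=cams.capture("wrist");pickle.dump((s,w),open("c9.pkl","wb"))
cv2.imwrite("pics/w9.png",cv2.resize(w["frame"],(800,600))[:,:,::-1])
E
```

```text
[ 0.6601282  -0.00396103  0.20706511] 0.09199496850922001
xheading 12.249822527432848
```

View pics/w9.png

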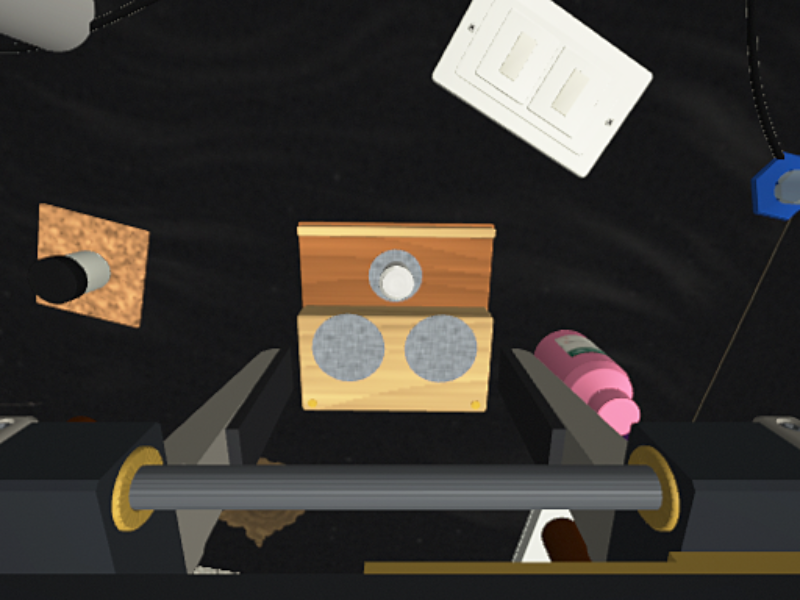

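The eyepiece stands upright on the pot's spot (397,281), the pot on the mat at (95,270), both bottle spots are empty. Next I turn back and fetch the glycerin bottle.

{"method": "drive_tool", "body": {"rows": [[[0,0,-10],[0,0,0],0],[[0,0,-10],[0,0,0],0],[[0,0,-10],[0,0,0],0],[[0,0,-10],[0,0,0],0],[[0,0,-10],[0,0,0],0],[[0,0,-10],[0,0,0],0],[[0,0,-10],[0,0,0],0],[[0,0,-10],[0,0,0],0]]}}

```text
time_s: 40.58
tcp_pos: [0.6605, -0.0041, 0.2075]
ee_rot: [-2.169, -2.269, 0.002]
ft_force: [0.2, -0.9, 0.2]
width: 0.0918
finger_force: 0.0
```

{"method": "drive_tool", "body": {"rows": [[[0,0,-9.5],[0,0,0],0],[[0,0,0],[-15,-18,0],0],[[0,0,0],[-29,-33,0],0],[[0,0,0],[-29,-33,0],0],[[0,0,0],[-29,-33,0],0],[[0,0,0],[-29,-33,0],0],[[0,0,0],[-29,-33,0],0],[[0,0,0],[-29,-33,0],0]]}}

```text
time_s: 41.58
tcp_pos: [0.4867, -0.2338, 0.2079]
ee_rot: [-1.981, -2.435, 0.0]
ft_force: [0.5, 0.2, 0.3]
width: 0.0922
finger_force: 0.0
```

{"method": "drive_tool", "body": {"rows": [[[0,0,0],[-29,-33,0],0],[[0,0,0],[-21,-26,0],0],[[0,0,0],[-15,-18,0],0],[[0,0,0],[0,0,0],0],[[0,0,0],[0,0,0],0],[[0,0,0],[0,0,0],0],[[0,0,0],[0,0,0],0]]}}

```text
time_s: 42.45
tcp_pos: [0.4266, -0.3119, 0.2092]
ee_rot: [-1.981, -2.438, -0.0]
ft_force: [0.5, 0.6, -0.1]
width: 0.0918
finger_force: 0.0
```

```bash
cat > go.py <<'E'
import sys
from station import sensors
import numpy as np
from scipy.spatial.transform import Rotation as Ro
a=[]
for _ in range(1):
    s=sensors.read_state();a.append(s["tcp_pos"])
tc=np.mean(a,0);R=Ro.from_rotvec(s["ee_rot"]).as_matrix()
print(tc.round(4),"xh",np.degrees(np.arctan2(R[1,0],R[0,0])).round(2),"tiltmm/100",(R[:2,2]*100).round(2))
g=np.array([float(v) for v in sys.argv[1:4]]);print("tool mm",(R.T@(g-tc)*1e3).round(1))
E
python3 go.py .4257 -.3124 .0648
```

```text
[ 0.4266 -0.3119  0.2092] xh 101.81 tiltmm/100 [-0.    0.02]
tool mm [ -0.3  -1.  144.4]
```

{"method": "drive_tool", "body": {"rows": [[[0,0,0],[-0.3,-1,15],0],[[0,0,0],[0,0,25],0],[[0,0,0],[0,0,30],0],[[0,0,0],[0,0,30],0],[[0,0,0],[0,0,25],0],[[0,0,0],[0,0,14],0],[[0,0,0],[0,0,5],0],[[0,0,0],[0,0,0],0]], "newtons": 25}}

```text
time_s: 43.45
tcp_pos: [0.4254, -0.3132, 0.0656]
ee_rot: [1.982, 2.437, -0.0]
ft_force: [0.2, 0.2, -0.6]
width: 0.0921
finger_force: 0.0
```

{"method": "drive_tool", "body": {"rows": [[[0,0,0],[0,0,0],255],[[0,0,0],[0,0,0],255],[[0,0,0],[0,0,0],255],[[0,0,0],[0,0,0],255],[[0,0,0],[0,0,0],255],[[0,0,0],[0,0,0],255],[[0,0,0],[0,0,0],255]]}}

```text
time_s: 44.32
tcp_pos: [0.4253, -0.3131, 0.0654]
ee_rot: [1.982, 2.437, -0.0]
ft_force: [-0.8, -0.3, 1.8]
width: 0.0534
finger_force: 25.0
```

{"method": "drive_tool", "body": {"rows": [[[0,0,0],[0,0,-15],255],[[0,0,0],[0,0,-25],255],[[0,0,0],[0,0,-30],255],[[0,0,0],[0,0,-30],255],[[0,0,0],[0,0,-30],255],[[0,0,0],[0,0,-15],255],[[0,0,0],[0,0,0],255]]}}

```text
time_s: 45.2
tcp_pos: [0.4256, -0.3134, 0.2114]
ee_rot: [1.981, 2.436, -0.001]
ft_force: [0.1, 0.5, -2.2]
width: 0.0532
finger_force: 25.0
```

{"method": "drive_tool", "body": {"rows": [[[0,0,0],[16,17,0],255],[[0,0,0],[31,34,0],255],[[0,0,0],[31,34,0],255],[[0,0,0],[31,34,0],255],[[0,0,0],[31,34,0],255],[[0,0,0],[31,34,0],255],[[0,0,0],[31,34,0],255],[[0,0,0],[17,17.5,0],255]]}}

```text
time_s: 46.2
tcp_pos: [0.614, -0.0477, 0.208]
ee_rot: [-1.978, -2.436, 0.002]
ft_force: [-0.7, -0.6, -2.1]
width: 0.0533
finger_force: 25.0
```

{"method": "drive_tool", "body": {"rows": [[[0,0,0],[0,0,0],255],[[0,0,0],[0,0,15],255],[[0,0,0],[0,0,25],255],[[0,0,0],[0,0,25],255],[[0,0,0],[0,0,20],255],[[0,0,0],[0,0,10],255],[[0,0,0],[0,0,0],255],[[0,0,0],[0,0,0],255]]}}

```text
time_s: 47.2
tcp_pos: [0.6149, -0.0503, 0.1164]
ee_rot: [1.981, 2.436, 0.001]
ft_force: [0.2, 1.1, -1.4]
width: 0.0531
finger_force: 25.0
```

```bash
python3 go.py .6143 -.0494 .1011
```

```text
[ 0.6149 -0.0503  0.1164] xh 101.75 tiltmm/100 [ 0.19 -0.05]
tool mm [ 1.  -0.4 15.3]
```

{"method": "drive_tool", "body": {"rows": [[[0,0,0],[0.8,0,8],255],[[0,0,0],[0,0,4],255],[[0,0,0],[0,0,2],255],[[0,0,0],[0,0,0],255],[[0,0,0],[0,0,0],255]]}}

```text
time_s: 47.82
tcp_pos: [0.6141, -0.0493, 0.1015]
ee_rot: [1.982, 2.437, 0.0]
ft_force: [-1.8, 0.5, -0.5]
width: 0.0527
finger_force: 25.0
```

{"method": "drive_tool", "body": {"rows": [[[0,0,0],[0,0,0],200],[[0,0,0],[0,0,0],130],[[0,0,0],[0,0,0],60],[[0,0,0],[0,0,0],0],[[0,0,0],[0,0,0],0],[[0,0,0],[0,0,0],0]]}}

```text
time_s: 48.58
tcp_pos: [0.614, -0.0493, 0.1013]
ee_rot: [1.982, 2.437, 0.0]
ft_force: [-0.5, -0.2, 1.0]
width: 0.0904
finger_force: 0.0
```

{"method": "drive_tool", "body": {"rows": [[[0,0,0],[0,0,-10],0],[[0,0,0],[0,0,-20],0],[[0,0,0],[0,0,-30],0],[[0,0,0],[0,0,-30],0],[[0,0,0],[0,0,-15],0],[[0,0,0],[0,0,0],0]]}}

```text
time_s: 49.32
tcp_pos: [0.6149, -0.0495, 0.2082]
ee_rot: [1.98, 2.435, 0.002]
ft_force: [-0.1, -0.1, -0.7]
width: 0.0921
finger_force: 0.0
```

{"method": "drive_tool", "body": {"rows": [[[0,0,0],[-10,-16,0],0],[[0,0,0],[-20,-31,0],0],[[0,0,0],[-20,-32,0],0],[[0,0,0],[-20,-32,0],0],[[0,0,0],[-21,-32,0],0],[[0,0,0],[-21,-32,0],0],[[0,0,0],[-21,-31,0],0],[[0,0,0],[-10,-16,0],0]]}}

```text
time_s: 50.32
tcp_pos: [0.4239, -0.235, 0.2048]
ee_rot: [-1.983, -2.434, 0.0]
ft_force: [-0.2, 0.5, -0.1]
width: 0.092
finger_force: 0.0
```

{"method": "drive_tool", "body": {"rows": [[[0,0,0],[0,0,0],0],[[0,0,0],[0,0,0],0],[[0,0,0],[0,0,0],0]]}}

```text
time_s: 50.7
tcp_pos: [0.4262, -0.2337, 0.206]
ee_rot: [-1.98, -2.438, -0.0]
ft_force: [-0.3, -0.3, -0.1]
width: 0.0916
finger_force: 0.0
```

```bash
python3 go.py .4258 -.2342 .0483
```

```text
[ 0.4262 -0.2337  0.206 ] xh 101.82 tiltmm/100 [-0.03  0.06]
tool mm [ -0.5  -0.4 157.7]
```

{"method": "drive_tool", "body": {"rows": [[[0,0,0],[-0.4,-0.4,15],0],[[0,0,0],[0,0,30],0],[[0,0,0],[0,0,30],0],[[0,0,0],[0,0,30],0],[[0,0,0],[0,0,28],0],[[0,0,0],[0,0,17],0],[[0,0,0],[0,0,7],0],[[0,0,0],[0,0,0],0]]}}

```text
time_s: 51.7
tcp_pos: [0.4256, -0.2349, 0.0493]
ee_rot: [-1.982, -2.437, -0.0]
ft_force: [0.4, 0.9, 0.2]
width: 0.0919
finger_force: 0.0
```

{"method": "drive_tool", "body": {"rows": [[[0,0,0],[0,0,0],255],[[0,0,0],[0,0,0],255],[[0,0,0],[0,0,0],255],[[0,0,0],[0,0,0],255],[[0,0,0],[0,0,0],255],[[0,0,0],[0,0,0],255],[[0,0,0],[0,0,0],255],[[0,0,0],[0,0,0],255]]}}

```text
time_s: 52.7
tcp_pos: [0.4255, -0.235, 0.0493]
ee_rot: [1.982, 2.437, -0.0]
ft_force: [0.1, 0.1, 0.7]
width: 0.0405
finger_force: 25.0
```

{"method": "drive_tool", "body": {"rows": [[[0,0,0],[0,0,-15],255],[[0,0,0],[0,0,-30],255],[[0,0,0],[0,0,-35],255],[[0,0,0],[0,0,-35],255],[[0,0,0],[0,0,-30],255],[[0,0,0],[0,0,-15],255],[[0,0,0],[0,0,0],255],[[0,0,0],[0,0,0],255]]}}

```text
time_s: 53.7
tcp_pos: [0.4248, -0.2344, 0.2079]
ee_rot: [-1.981, -2.435, -0.0]
ft_force: [0.6, 0.4, -1.6]
width: 0.041
finger_force: 25.0
```

{"method": "drive_tool", "body": {"rows": [[[0,0,0],[16,16,0],255],[[0,0,0],[31,32,0],255],[[0,0,0],[31,32,0],255],[[0,0,0],[31,32,0],255],[[0,0,0],[31,32,0],255],[[0,0,0],[31,32,0],255],[[0,0,0],[31,32,0],255],[[0,0,0],[15,16,0],255]]}}

```text
time_s: 54.7
tcp_pos: [0.6004, 0.0253, 0.2071]
ee_rot: [-1.978, -2.437, 0.002]
ft_force: [1.1, -0.7, -0.7]
width: 0.041
finger_force: 25.0
```

{"method": "drive_tool", "body": {"rows": [[[0,0,0],[0,0,0],255],[[0,0,0],[0,0,15],255],[[0,0,0],[0,0,25],255],[[0,0,0],[0,0,30],255],[[0,0,0],[0,0,25],255],[[0,0,0],[0,0,12],255],[[0,0,0],[0,0,0],255],[[0,0,0],[0,0,0],255]]}}

```text
time_s: 55.7
tcp_pos: [0.6012, 0.0227, 0.1034]
ee_rot: [1.982, 2.436, 0.001]
ft_force: [-0.8, -0.3, 1.0]
width: 0.0412
finger_force: 25.0
```

```bash
python3 go.py .601 .0230 .0857
```

```text
[0.6012 0.0227 0.1034] xh 101.73 tiltmm/100 [ 0.18 -0.03]
tool mm [ 0.3 -0.2 17.7]
```

{"method": "drive_tool", "body": {"rows": [[[0,0,0],[0.3,0,8],255],[[0,0,0],[0,0,5],255],[[0,0,0],[0,0,3],255],[[0,0,0],[0,0,0],255],[[0,0,0],[0,0,0],255]]}}

```text
time_s: 56.32
tcp_pos: [0.6006, 0.0234, 0.0864]
ee_rot: [1.982, 2.437, 0.0]
ft_force: [0.6, 0.1, -0.4]
width: 0.041
finger_force: 25.0
```

{"method": "drive_tool", "body": {"rows": [[[0,0,0],[0,0,0.8],255],[[0,0,0],[0,0,0],255],[[0,0,0],[0,0,0],200],[[0,0,0],[0,0,0],130],[[0,0,0],[0,0,0],60],[[0,0,0],[0,0,0],0],[[0,0,0],[0,0,0],0],[[0,0,0],[0,0,0],0]]}}

```text
time_s: 57.32
tcp_pos: [0.6005, 0.0234, 0.0855]
ee_rot: [1.982, 2.437, 0.0]
ft_force: [-0.9, 0.1, 0.5]
width: 0.0831
finger_force: 0.0
```

{"method": "drive_tool", "body": {"rows": [[[0,0,0],[0,0,-10],0],[[0,0,0],[0,0,-20],0],[[0,0,0],[0,0,-30],0],[[0,0,0],[0,0,-40],0],[[0,0,0],[0,0,-40],0],[[0,0,0],[0,0,-40],0],[[0,0,0],[0,0,-40],0],[[0,0,0],[0,0,-20],0]]}}

```text
time_s: 58.32
tcp_pos: [0.6013, 0.0233, 0.3306]
ee_rot: [1.979, 2.433, 0.005]
ft_force: [0.8, 0.1, 0.2]
width: 0.0922
finger_force: 0.0
```

{"method": "drive_tool", "body": {"rows": [[[0,0,0],[-10,-5,0],0],[[0,0,0],[-20,-10,0],0],[[0,0,0],[-20,-10,0],0],[[0,0,0],[-20,-10,0],0],[[0,0,0],[-10,-5,0],0],[[0,0,0],[0,0,0],0],[[0,0,0],[0,0,0],0]]}}

```text
time_s: 59.2
tcp_pos: [0.5776, -0.0625, 0.3253]
ee_rot: [-1.982, -2.437, -0.0]
ft_force: [-0.3, 1.3, -0.7]
width: 0.0917
finger_force: 0.0
```

```bash
python3 - <<'E'
from station import sensors,cams
from h import *
s=sensors.read_state();print(s["time_s"],s["tcp_pos"])
w=cams.capture("wrist");pickle.dump((s,w),open("c10.pkl","wb"))
cv2.imwrite("pics/w10.png",cv2.resize(w["frame"],(800,600),interpolation=cv2.INTER_CUBIC)[:,:,::-1])
E
```

```text
59.2 [ 0.57760628 -0.06254605  0.32531402]
```

View pics/w10.png

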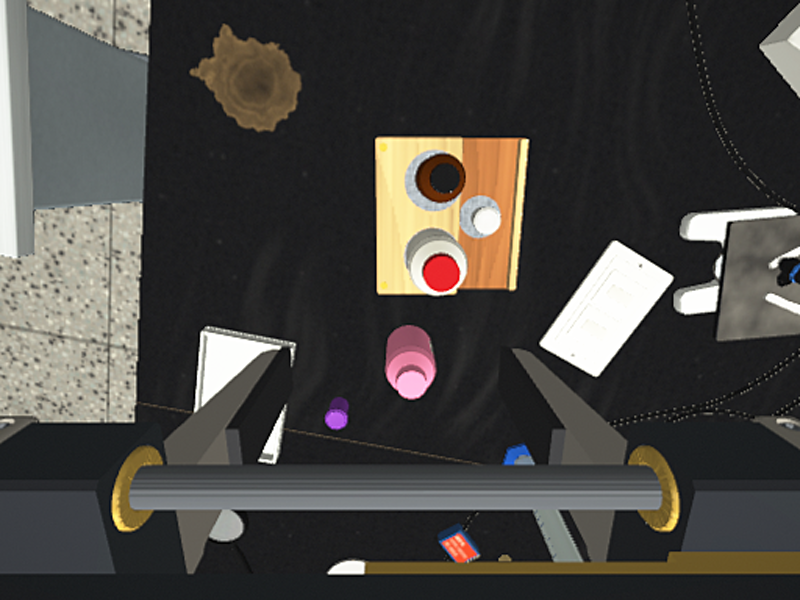

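The bottles stand upright on their spots (caps at (445,178) and (440,272)) with the eyepiece at (486,219) behind. I'll compare against the first frames in the fixed scene view.

```bash
python3 - <<'E'
from station import sensors,cams
from h import *
S0=pickle.load(open("c1.pkl","rb"))[1]["scene"];S1=cams.capture("scene");D1=cams.capture("side")
def f(c):
    h=cv2.cvtColor(c["frame"],cv2.COLOR_RGB2HSV);o={}
    for nm,lo,hi,(x0,y0,x1,y1),z in(("red",(0,150,90),(10,255,255),(240,140,275,165),.13),("brown",(3,120,25),(14,255,140),(225,165,255,210),.08),("stain",(0,150,90),(10,255,255),(205,285,230,310),.07)):
        m=cv2.inRange(h,lo,hi);k=np.zeros_like(m);k[y0:y1,x0:x1]=255;m&=k
        M=cv2.moments(m,True);p=(M["m10"]/M["m00"],M["m01"]/M["m00"]);o[nm]=(np.round(p,2),M["m00"],onz(c,p,z).round(4))
    return o
print(f(S0));print(f(S1))
a=[cv2.resize(x["frame"][y:y+y2,x0:x0+x2],(400,300)) for x,x0,y,x2,y2 in((S0,130,120,200,150),(S1,130,120,200,150))]
b=[cv2.resize(D1["frame"][150:330,150:390],(400,300)),cv2.resize(S1["frame"][200:320,120:280],(400,300))]
cv2.imwrite("pics/cmp.png",np.vstack([np.hstack(a),np.hstack(b)])[:,:,::-1])
E
```

```text
{'red': (array([257.68, 153.05]), 40.0, array([ 0.6158, -0.056 ,  0.13  ])), 'brown': (array([240.21, 190.45]), 369.0, array([0.5962, 0.028 , 0.08  ])), 'stain': (array([218.31, 301.24]), 51.0, array([0.4404, 0.2577, 0.07  ]))}
{'red': (array([257.63, 152.56]), 41.0, array([ 0.617 , -0.0571,  0.13  ])), 'brown': (array([240.26, 190.83]), 367.0, array([0.5953, 0.0288, 0.08  ])), 'stain': (array([217.86, 301.22]), 58.0, array([0.4411, 0.2583, 0.07  ]))}
```

View pics/cmp.png

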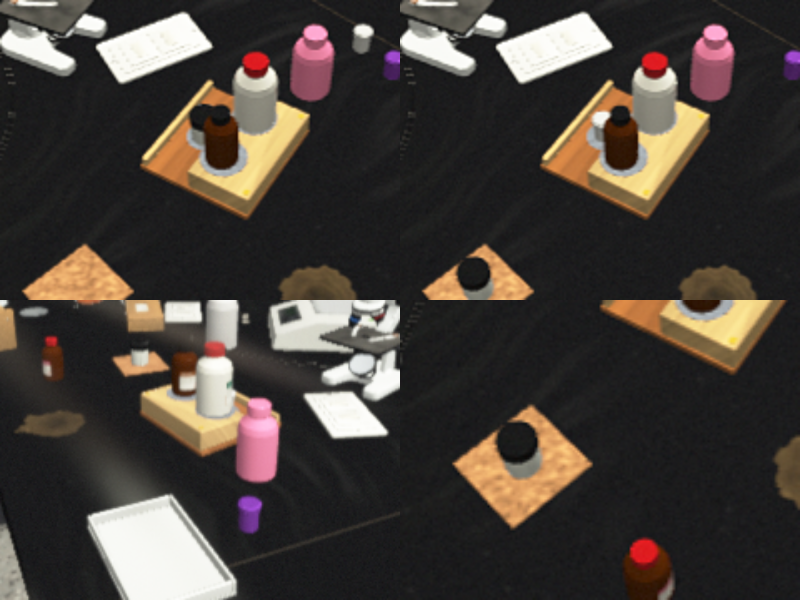

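The before and after views match: both bottles are back within about 1–2 mm. The pot is on the mat, the eyepiece on the pot's spot, and the tray empty. Handing in.

```bash
python3 -c "
from station import close_job
print(close_job())"
```

```text
the job is handed in; nothing more can be done
None
```

The job is done and handed in at about 59 s: the pot is in the middle of the cork mat, the eyepiece stands upright on the pot's old spot, and both bottles are back within about 2 mm of where they stood.

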